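# Seat a curved row of vial stoppers with one fingertip run

### The arm

A 7-joint arm with a two-finger parallel gripper is mounted at the origin on the work surface. World frame = base frame: x ahead of the robot, y to its left, z up, the work surface at z = 0. Lengths are in m, angles in degrees, forces in N, time in s.
With the tool pointing down it reaches from about 0.35 to 0.9 m from the base axis. Payload 8.1 kg.
Tool frame: the origin (TCP) lies on the centre line of the jaws, within the pads' length; the fingertips stand 25 mm ahead of it and the grasp point (between the pads) lies 6 mm ahead of it; z points along the fingers, y is the direction in which the jaws open and shut (so a half turn about z gives the same grasp; the last joint's range is limited). The gripper opens to 92 mm and grips with 3 to 60 N. Pads are 19 mm wide; open, the fingers measure 130 mm over their backs; the gripper's body (75 mm by 190 mm) begins 47 mm behind the grasp point.
Start: joints at [57.662, 24.895, 1.432, 90.138, -0.665, 64.973, -4.303], TCP at [0.278, -0.56, 0.252] pointing down, gripper open.
Joint ranges: [-149.89, 149.89], [-25.12, 119.58], [-72.63, 75.52], [4.76, 147.25], [-75.54, 255.54], [6.69, 114.76], [-157.13, 157.13]. Speed limits (degrees/s): [127.2, 127.2, 172.46, 172.46, 180, 180, 180].

### API

Orientations are given as [roll, pitch, yaw] about the fixed x, y, z axes, in that order (R = Rz(yaw) Ry(pitch) Rx(roll)).
In Python, from station import ctrl gives the robot as it stands.
- The arm moves only by the tool carry_out, never from a script. Its argument "moves" is a list of rows, each an object with "travel": the shift along the tool's x, y, z in cm, a list of three; "roll": the turn about the tool's z in degrees; "fingers": the opening, from 0 (shut) to 1 (fully open). A call has exactly 10 rows; each row shifts and turns the pose as measured when the row begins, along the tool's axes as they then stand; what a row does not reach is not made up. A row lasts 1/10 s, in which the tool goes at most 50 mm and 8.59 degrees, less where a joint would pass 70% of its speed; a pose out of reach is approached as far as the arm can. A call with a gripper value outside its range is refused whole. The fingers move at their own pace and stop on an object; "newtons" is the grip in N (left out, the last holds). Time passes only in rows, so rows that do not move let the fingers close, or fill a call up. It gives the time, the measured TCP pose, the force and the opening at its end, in the units of the state.
- ctrl.read_state(): the state, without advancing time (a new reading comes with each control period).
- ctrl.get_image(name): name is "scene" or "side" or "wrist"; returns the picture (384x512x3 uint8, red, green, blue); there is no depth.
- ctrl.camera_info(name): a dict with "intrinsics" (3x3 intrinsics, pixels), "origin" and "attitude" of the camera in the world. Camera axes: x right, y up, looking along -z (the intrinsics and any distortion apply to the point x, -y, -z); pixel columns grow to the right and rows downward; lengths in m; the calibration is good to about 2 mm. The wrist camera is an equidistant fisheye: a pixel r from the principal point sees the ray r / f radians off the axis. A picture is of the moment at which its call begins: read the wrist's pose just before it. camera_info takes no time and is no camera call; for the wrist camera it gives the pose at the moment of the call.
- ctrl.finish_job(): hands the job in, once; it reports no verdict.
The state is a dict: "time": time; "joint_pos": joint angles; "qd": joint speeds; "tau": joint torques, N m; "ee_pos": TCP position; "orientation": TCP orientation; "wrist_force": force on the tool from outside, world axes, zero at the start; "wrist_torque": the same for the moment, N m; "grip_width": finger opening in m.
Only numpy, scipy, OpenCV 4.12 (cv2) and the standard library are available. Lean on these libraries where they do the work, as an engineer would, in place of code of your own. Each camera call takes 0.05 s, during which the arm holds its last target. There are 200 camera calls.

### The job

Run your fingertips along the curved row of red stoppers in the white tray, starting at the end with the blue disc, and press each stopper down onto its vial in turn as you pass. Make it one pass from the first to the last: follow the curve and stay low over the row (no more than 5 cm above the stoppers), pressing gently. Do not pull any stopper up, and leave the jars, vial, timer and other things where they stand.

Things in the scene. Friction and masses are not known exactly. Their poses are not given: they have to be found in the camera images.
- tray: White plastic sample tray fixed to the bench at any yaw: slab 22 mm thick, spanning x -87 to 63 and y -110 to 110 mm in its frame; origin at bench level, z up. Five glass vials stand on it on an arc of radius 95 mm that bulges to its +x, 30 degrees (49 mm) apart, stopper 1 at its -y end, stopper 5 at +y, both 82 mm off the middle. White collars on the vials, 28 mm across, end 46 mm above the bench.
- row_centre (a point): Centre of the arc on which the five stoppers stand, at the top of the tray slab, 22 mm above the bench; unmarked. Every stopper's axis is 95 mm from it.
- start_mark (a point): Flat bright blue disc, 18 mm across, printed on the tray on the same arc just beyond stopper 1, 33 mm from its axis: it marks the end of the row to start at.
- stopper1_top (a point): Top of the dome of stopper 1 (first, next to the blue disc): red domed push-in stopper, head 30 mm across and 10 mm high, moving straight down with a stiff fit of about 3 N and staying where it is left. This point is 62 mm above the bench at joint value 0 and 56 mm when fully seated.
- stopper1 (a joint): How far stopper 1 has been pushed in, in m: starts at 0 to 0.001 (standing proud of its vial), 0.006 fully seated (a hard stop, head on the white collar). Negative: it has been pulled up.
- stopper2_top (a point): Top of the dome of stopper 2 (second): red domed push-in stopper, head 30 mm across and 10 mm high, moving straight down with a stiff fit of about 3 N and staying where it is left. This point is 62 mm above the bench at joint value 0 and 56 mm when fully seated.
- stopper2 (a joint): How far stopper 2 has been pushed in, in m: starts at 0 to 0.001 (standing proud of its vial), 0.006 fully seated (a hard stop, head on the white collar). Negative: it has been pulled up.
- stopper3_top (a point): Top of the dome of stopper 3 (third, the middle one): red domed push-in stopper, head 30 mm across and 10 mm high, moving straight down with a stiff fit of about 3 N and staying where it is left. This point is 62 mm above the bench at joint value 0 and 56 mm when fully seated.
- stopper3 (a joint): How far stopper 3 has been pushed in, in m: starts at 0 to 0.001 (standing proud of its vial), 0.006 fully seated (a hard stop, head on the white collar). Negative: it has been pulled up.
- stopper4_top (a point): Top of the dome of stopper 4 (fourth): red domed push-in stopper, head 30 mm across and 10 mm high, moving straight down with a stiff fit of about 3 N and staying where it is left. This point is 62 mm above the bench at joint value 0 and 56 mm when fully seated.
- stopper4 (a joint): How far stopper 4 has been pushed in, in m: starts at 0 to 0.001 (standing proud of its vial), 0.006 fully seated (a hard stop, head on the white collar). Negative: it has been pulled up.
- stopper5_top (a point): Top of the dome of stopper 5 (fifth and last, farthest from the blue disc): red domed push-in stopper, head 30 mm across and 10 mm high, moving straight down with a stiff fit of about 3 N and staying where it is left. This point is 62 mm above the bench at joint value 0 and 56 mm when fully seated.
- stopper5 (a joint): How far stopper 5 has been pushed in, in m: starts at 0 to 0.001 (standing proud of its vial), 0.006 fully seated (a hard stop, head on the white collar). Negative: it has been pulled up.
- spare_vial: Loose amber vial with white cap, 24 mm across, 44 mm high, standing on the tray slab on the hollow side of the row. Origin under its centre. Leave alone.
- jar_a: Loose white sample jar with red screw cap, 42 mm across, 59 mm high, standing on the bench beside the tray's +y end. Origin under its centre. Leave alone.
- jar_b: Loose green sample jar with red screw cap, 42 mm across, 59 mm high, standing on the bench beside the tray's -y end. Origin under its centre. Leave alone.
- timer: Loose white bench timer, 50 by 60 by 16 mm, lying on the bench off the tray's +x side. Origin under its centre. Leave alone.
- beaker: Loose glass beaker, 70 mm across, 90 mm high, off to one side. Origin under its centre. Leave alone.
- spray_bottle: Loose green bottle, 48 mm across, 110 mm high, off to the other side. Origin under its centre. Leave alone.

How it is judged:
By the outcome, as a careful person would: the job done as asked, in the order asked, and still so for the second after the job is handed in, with the robot touching nothing.
It also fails if it takes over 48 s, if anything falls off the work surface, if the arm or the gripper's body presses on something with over 40 N, if the wrist force passes 120 N, or if a joint passes its speed limit or range.

## Working session

There is one attempt and no reset: what is moved stays moved. The work goes in short steps, Python scripts to look and compute and a tool call to move; the robot and the scene stay as the last step left them, time stands still between calls to the robot, and variables do not carry over. Pictures are saved under pics/ and viewed, about 8 in all and at most 12, crops included, and the job is handed in when it is done.

Besides the shell and the picture viewer there is one more tool, called after "Request:" as a command line: name --argument value ..., lists and objects as JSON in quotes. carry_out: Moves the arm, as the interface text tells. Its arguments: {"type":"object","properties":{"moves":{"type":"array"},"newtons":{"type":"number"}},"required":["moves"]}

```bash
mkdir -p pics; ls; python3 - <<'E'
from station import ctrl
import cv2
s=ctrl.read_state();print(s)
for n in ("scene","side","wrist"):
    print(n,ctrl.camera_info(n)); im=ctrl.get_image(n); cv2.imwrite(f"pics/{n}0.png",im[:,:,::-1])
E
```

```text
pics
{'time': 0.0, 'joint_pos': array([57.6644977 , 24.93511253,  1.43138172, 90.19087277, -0.66424836,
       64.97197649, -4.3032786 ]), 'qd': array([ 0.02207578,  0.00454453,  0.05990276,  0.10874981,  0.03406072,
       -0.07600555,  0.04834479]), 'tau': array([ 5.55677889e-04, -6.67837644e+01,  9.85536352e-01, -3.14457214e+01,
       -6.05699373e-02,  4.27664851e-02,  2.11254055e-04]), 'ee_pos': array([ 0.27818358, -0.5591407 ,  0.25094761]), 'orientation': array([-1.79910764e+02,  8.69403601e-03,  2.64522547e+01]), 'wrist_force': array([-0.81950982, -0.34306241,  0.60237267]), 'wrist_torque': array([-0.02356082, -0.01437211, -0.0345607 ]), 'grip_width': 0.09179046206940956}
scene {'intrinsics': array([[391.09630774,   0.        , 253.0008982 ],
       [  0.        , 391.09630774, 189.71964602],
       [  0.        ,   0.        ,   1.        ]]), 'origin': array([ 1.33934467, -0.33438953,  0.57205527]), 'attitude': array([59.54902814,  1.07262944, 64.89936355])}
side {'intrinsics': array([[433.58111701,   0.        , 252.84273142],
       [  0.        , 433.58111701, 191.86164308],
       [  0.        ,   0.        ,   1.        ]]), 'origin': array([-0.03155268,  0.76979243,  1.03874597]), 'attitude': array([  44.59550996,   -0.29512222, -141.67344024])}
wrist {'intrinsics': array([[297.31863964,   0.        , 258.52261487],
       [  0.        , 297.31863964, 195.8706768 ],
       [  0.        ,   0.        ,   1.        ]]), 'origin': array([ 0.34418217, -0.52562293,  0.38377778]), 'attitude': array([-15.89369492,   0.07842734, -63.49438096])}
```

```bash
python3 -c "
import cv2,numpy as np
a=[cv2.imread(f'pics/{n}0.png') for n in ('scene','side')]
cv2.imwrite('pics/both.png',cv2.resize(np.vstack(a),None,fx=.78,fy=.78))"
```

```text
(no output)
```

View pics/scene0.png

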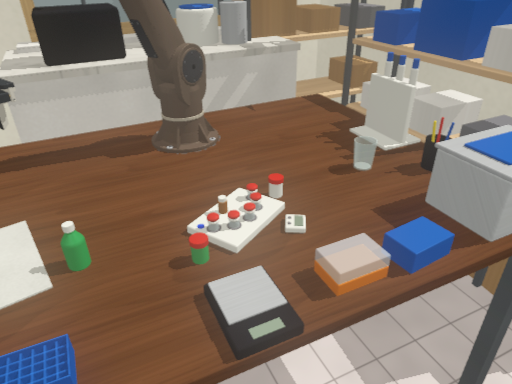

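View pics/side0.png

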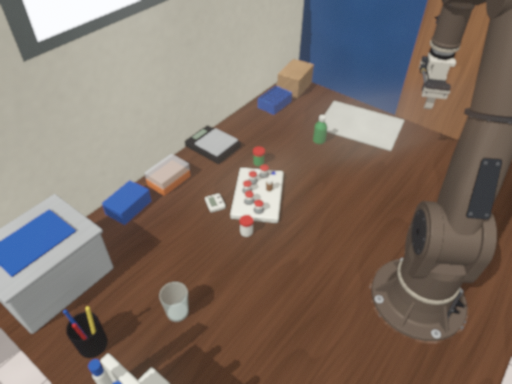

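The scene view shows the tray at about (238,217). The stoppers run (213,217), (234,214), (250,207), (256,197), (252,188), with the blue disc near (201,227) by the green jar. The side view shows the same row near (258,195).

```bash
cat > h.py <<'E'
import numpy as np, cv2
from scipy.spatial.transform import Rotation as R
from station import ctrl
def ray(name,px,info):
    K=info["intrinsics"]; u=(np.atleast_2d(px)-K[:2,2])/[K[0,0],K[1,1]]
    if name=="wrist":
        r=np.linalg.norm(u,axis=1,keepdims=True); d=np.hstack([u/np.maximum(r,1e-9)*np.sin(r),np.cos(r)])
    else: d=np.hstack([u,np.ones((len(u),1))])
    return np.array(info["origin"]),(d*[1,-1,-1])@R.from_euler("xyz",info["attitude"],degrees=True).as_matrix().T
def plane(name,px,info,z):
    o,d=ray(name,px,info); return o+d*((z-o[2])/d[:,2])[:,None]
def blobs(im,kind,amin=8):
    h,s,v=cv2.split(cv2.cvtColor(im,cv2.COLOR_RGB2HSV))
    m=((h<8)|(h>172))&(s>130)&(v>80) if kind=="red" else (h>100)&(h<130)&(s>120)&(v>70)
    n,_,st,c=cv2.connectedComponentsWithStats(m.astype(np.uint8))
    return [(c[i],st[i,4],st[i,2:4]) for i in range(1,n) if st[i,4]>=amin]
E
python3 - <<'E'
from h import *
np.set_printoptions(precision=4,suppress=True)
for n in("scene","side"):
    im=cv2.imread(f"pics/{n}0.png")[:,:,::-1].copy(); inf=ctrl.camera_info(n)
    for k,z in(("red",.057),("blue",.022)):
        for c,a,w in blobs(im,k,4):
            p=plane(n,c,inf,z)[0]
            if .3<p[0]<.9 and abs(p[1])<.4: print(n,k,c,a,w,p)
E
```

```text
scene red [275.5779 178.1039] 154 [16 11] [0.513  0.1102 0.057 ]
scene red [251.52   186.2133] 75 [12  8] [0.5234 0.0329 0.057 ]
scene red [255.4776 195.806 ] 67 [11  8] [0.5721 0.0213 0.057 ]
scene red [248.971  206.2029] 69 [11  8] [ 0.6088 -0.0136  0.057 ]
scene red [233.0714 214.1571] 70 [11  8] [ 0.6233 -0.0614  0.057 ]
scene red [212.5823 216.5949] 79 [12  8] [ 0.6111 -0.1081  0.057 ]
scene red [197.9648 240.2539] 256 [21 16] [ 0.6816 -0.167   0.057 ]
scene blue [417.4551 243.4254] 2595 [72 57] [0.8664 0.2794 0.022 ]
scene blue [200.3529 225.9412] 17 [6 3] [ 0.586  -0.1329  0.022 ]
side red [258.3333 150.4667] 105 [13 10] [ 0.6763 -0.1649  0.057 ]
side red [263.9355 166.9355] 31 [8 5] [ 0.6087 -0.1087  0.057 ]
side red [252.3077 174.    ] 13 [5 3] [ 0.6177 -0.0568  0.057 ]
side red [247.     183.3333] 18 [5 4] [ 0.6037 -0.0114  0.057 ]
side red [248.6957 193.7826] 23 [6 5] [0.5697 0.0222 0.057 ]
side red [258.2857 202.8929] 28 [7 5] [0.5218 0.0344 0.057 ]
side red [245.7264 220.6887] 106 [15 10] [0.5065 0.1153 0.057 ]
side blue [126.5552 201.7988] 1178 [47 42] [0.8753 0.2686 0.022 ]
```

```bash
cat >> h.py <<'E'
A=np.radians([-60,-30,0,30,60])
def fit(P):
    "row centre and yaw from five stopper points, in order"
    M=np.c_[.095*np.cos(A),.095*np.sin(A)]; mp,mm=P.mean(0),M.mean(0)
    U=(M-mm).T@(P-mp); yaw=np.arctan2(U[0,1]-U[1,0],U[0,0]+U[1,1])
    r=np.array([[np.cos(yaw),-np.sin(yaw)],[np.sin(yaw),np.cos(yaw)]])
    c=mp-r@mm; F=c+M@r.T; return c,np.degrees(yaw),F,(P-F)*1000
E
python3 - <<'E'
from h import *
np.set_printoptions(precision=4,suppress=True)
a=np.array([[.6111,-.1081],[.6233,-.0614],[.6088,-.0136],[.5721,.0213],[.5234,.0329]])
b=np.array([[.6087,-.1087],[.6177,-.0568],[.6037,-.0114],[.5697,.0222],[.5218,.0344]])
for p in(a,b): print(*fit(p))
i=ctrl.camera_info("scene"); print("vial cap",plane("scene",[223,199],i,.064))
# tool-frame shift to 6 cm above stopper-1 press height
s=ctrl.read_state(); Rt=R.from_euler("xyz",s["orientation"],degrees=True).as_matrix()
print(Rt.T@(np.array([.575,-.08,.25])-s["ee_pos"])*100)
E
```

```text
[ 0.5274 -0.063 ] 31.671110864369215 [[ 0.611  -0.1081]
 [ 0.6224 -0.0602]
 [ 0.6082 -0.0131]
 [ 0.5725  0.0206]
 [ 0.5246  0.0319]] [[ 0.0863 -0.0092]
 [ 0.9493 -1.1602]
 [ 0.5567 -0.4688]
 [-0.3716  0.6876]
 [-1.2207  0.9506]]
[ 0.5239 -0.0612] 31.555833571250705 [[ 0.6074 -0.1064]
 [ 0.6189 -0.0586]
 [ 0.6048 -0.0115]
 [ 0.5691  0.0224]
 [ 0.5213  0.0338]] [[ 1.2719 -2.2826]
 [-1.1613  1.7894]
 [-1.1487  0.0525]
 [ 0.555  -0.163 ]
 [ 0.4831  0.6038]]
vial cap [[ 0.56   -0.0617  0.064 ]]
[ 47.9149 -29.688    0.1428]
```

Request:
carry_out --moves '[{"travel": [4.2, -2.3, 0], "roll": 0, "fingers": 0}, {"travel": [4.2, -2.3, 0], "roll": 0, "fingers": 0}, {"travel": [4.2, -2.3, 0], "roll": 0, "fingers": 0}, {"travel": [4.2, -2.3, 0], "roll": 0, "fingers": 0}, {"travel": [4.2, -2.3, 0], "roll": 0, "fingers": 0}, {"travel": [4.2, -2.3, 0], "roll": 0, "fingers": 0}, {"travel": [4.2, -2.3, 0], "roll": 0, "fingers": 0}, {"travel": [4.2, -2.3, 0], "roll": 0, "fingers": 0}, {"travel": [4.2, -2.3, 0], "roll": 0, "fingers": 0}, {"travel": [0, 0, 0], "roll": 0, "fingers": 0}]' --newtons 10

```text
time: 1.15
ee_pos: [0.5314, -0.1937, 0.2474]
orientation: [-179.8, 0.1, 26.1]
wrist_force: [-0.7, -0.1, -0.4]
grip_width: 0.0163
```

Request:
carry_out --moves '[{"travel": [2.2, -1.0, 1.6], "roll": 0, "fingers": 0}, {"travel": [2.2, -1.0, 1.6], "roll": 0, "fingers": 0}, {"travel": [2.2, -1.0, 1.6], "roll": 0, "fingers": 0}, {"travel": [0, 0, 0], "roll": 0, "fingers": 0}, {"travel": [0, 0, 0], "roll": 0, "fingers": 0}, {"travel": [0, 0, 0], "roll": 0, "fingers": 0}, {"travel": [0, 0, 0], "roll": 0, "fingers": 0}, {"travel": [0, 0, 0], "roll": 0, "fingers": 0}, {"travel": [0, 0, 0], "roll": 0, "fingers": 0}, {"travel": [0, 0, 0], "roll": 0, "fingers": 0}]'

```text
time: 2.15
ee_pos: [0.5778, -0.1382, 0.1987]
orientation: [-179.9, 0.2, 26.0]
wrist_force: [0.4, -0.0, 0.4]
grip_width: 0.0007
```

```bash
python3 - <<'E'
from h import *
np.set_printoptions(precision=4,suppress=True)
s=ctrl.read_state(); print(s["ee_pos"],s["orientation"],s["wrist_force"],s["grip_width"])
i=ctrl.camera_info("wrist"); im=ctrl.get_image("wrist"); cv2.imwrite("pics/w1.png",im[:,:,::-1])
for k,z in(("red",.057),("blue",.022)):
    for c,a,w in blobs(im,k,30): print(k,c,a,w,plane("wrist",c,i,z)[0])
E
```

```text
[ 0.5778 -0.1382  0.1987] [-179.8807    0.1848   26.0406] [ 0.3855 -0.0143  0.4389] 0.000733044136260478
red [331.4106 112.2681] 1578 [45 45] [ 0.6754 -0.1645  0.057 ]
red [155.0943 110.0508] 689 [29 31] [ 0.606  -0.0141  0.057 ]
red [204.0514 116.1752] 759 [31 31] [ 0.6197 -0.0606  0.057 ]
red [113.8889 130.4279] 603 [27 29] [0.5706 0.0196 0.057 ]
red [ 39.3807 151.4806] 901 [30 38] [0.5107 0.1072 0.057 ]
red [244.8999 148.6653] 759 [31 31] [ 0.6084 -0.1079  0.057 ]
red [ 91.6141 168.1429] 539 [25 28] [0.5232 0.0312 0.057 ]
blue [259.8683 173.2098] 205 [17 16] [ 0.5871 -0.1339  0.022 ]
```

View pics/w1.png

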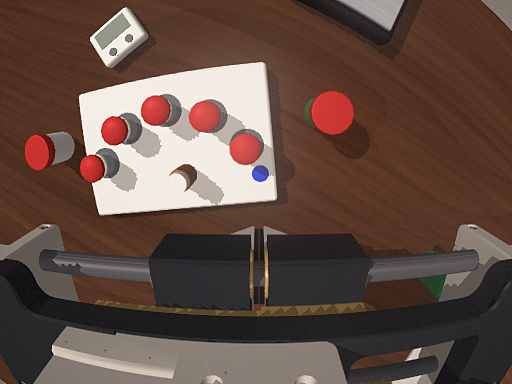

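The wrist view shows the whole row clearly: S1 (245,149), S2 (204,116), S3 (155,110), S4 (114,130), S5 (92,168), and the blue disc (260,173). Its positions agree with the other two views to 2–4 mm. The fingers are shut. I'm going down over the disc, then on to S1.

Request:
carry_out --moves '[{"travel": [0.3, 0, 2.3], "roll": 0, "fingers": 0}, {"travel": [0.3, 0, 2.3], "roll": 0, "fingers": 0}, {"travel": [0.3, 0, 2.3], "roll": 0, "fingers": 0}, {"travel": [0.2, 0, 2.3], "roll": 0, "fingers": 0}, {"travel": [0, 0, 0], "roll": 0, "fingers": 0}, {"travel": [0, 0, 0], "roll": 0, "fingers": 0}, {"travel": [1.5, -0.7, 0], "roll": 0, "fingers": 0}, {"travel": [1.5, -0.7, 0], "roll": 0, "fingers": 0}, {"travel": [0, 0, 0], "roll": 0, "fingers": 0}, {"travel": [0, 0, 0], "roll": 0, "fingers": 0}]'

```text
time: 3.2
ee_pos: [0.6144, -0.1055, 0.1104]
orientation: [179.8, -0.3, 26.0]
wrist_force: [0.6, -0.1, 0.0]
grip_width: 0.0006
```

```bash
cat > d.py <<'E'
import sys
from h import *
np.set_printoptions(precision=2,suppress=True)
P=np.array([[.6084,-.1079],[.6197,-.0606],[.606,-.0141],[.5706,.0196],[.5232,.0312]])
c,y,F,r=fit(P); s=ctrl.read_state(); Rt=R.from_euler("xyz",s["orientation"],degrees=True).as_matrix()
print(s["time"],s["ee_pos"]*1000,s["orientation"],s["wrist_force"],"tip z",s["ee_pos"][2]*1000-25)
if len(sys.argv)>1: print("yaw",y,"res",r.ravel(),"c",c*1000)
for k in range(5): print(k+1,F[k]*1000,"to hover(95)/cm",Rt.T@(np.r_[F[k],.095]-s["ee_pos"])*100)
E
python3 d.py v
```

```text
3.2 [ 614.43 -105.49  110.44] [179.8   -0.34  26.01] [ 0.61 -0.14  0.04] tip z 85.44050246511722
yaw 31.455823941723068 res [-0.14  0.86 -0.36  0.35 -0.13 -0.31  0.11 -0.49  0.52 -0.41] c [525.09 -63.36]
1 [ 608.54 -108.76] to hover(95)/cm [-0.68  0.03  1.54]
2 [620.06 -60.95] to hover(95)/cm [ 2.45 -3.76  1.55]
3 [606.13 -13.79] to hover(95)/cm [ 3.27 -8.61  1.53]
4 [570.49  20.09] to hover(95)/cm [  1.55 -13.22   1.51]
5 [522.68  31.61] to hover(95)/cm [ -2.24 -16.35   1.47]
```

Request:
carry_out --moves '[{"travel": [-0.6, 0, 0.7], "roll": 0, "fingers": 0}, {"travel": [0, 0, 0.6], "roll": 0, "fingers": 0}, {"travel": [0, 0, 0], "roll": 0, "fingers": 0}, {"travel": [0, 0, 0.3], "roll": 0, "fingers": 0}, {"travel": [0, 0, 0.3], "roll": 0, "fingers": 0}, {"travel": [0, 0, 0], "roll": 0, "fingers": 0}, {"travel": [0, 0, 0], "roll": 0, "fingers": 0}, {"travel": [0, 0, 0], "roll": 0, "fingers": 0}, {"travel": [0, 0, 0], "roll": 0, "fingers": 0}, {"travel": [0, 0, 0], "roll": 0, "fingers": 0}]'

```text
time: 4.2
ee_pos: [0.608, -0.1098, 0.09]
orientation: [179.8, -0.3, 25.9]
wrist_force: [-0.1, -0.0, -0.4]
grip_width: 0.0006
```

```bash
python3 d.py
```

```text
4.2 [ 607.97 -109.77   90.01] [179.76  -0.3   25.93] [-0.13 -0.   -0.42] tip z 65.01383131394972
1 [ 608.54 -108.76] to hover(95)/cm [ 0.1  -0.06 -0.5 ]
2 [620.06 -60.95] to hover(95)/cm [ 3.22 -3.86 -0.5 ]
3 [606.13 -13.79] to hover(95)/cm [ 4.03 -8.71 -0.51]
4 [570.49  20.09] to hover(95)/cm [  2.31 -13.32  -0.54]
5 [522.68  31.61] to hover(95)/cm [ -1.49 -16.44  -0.57]
```

Request:
carry_out --moves '[{"travel": [0.1, 0, 0.2], "roll": 0, "fingers": 0}, {"travel": [0, 0, 0.2], "roll": 0, "fingers": 0}, {"travel": [0, 0, 0.2], "roll": 0, "fingers": 0}, {"travel": [0, 0, 0.2], "roll": 0, "fingers": 0}, {"travel": [0, 0, 0.1], "roll": 0, "fingers": 0}, {"travel": [0, 0, 0.1], "roll": 0, "fingers": 0}, {"travel": [0, 0, 0.1], "roll": 0, "fingers": 0}, {"travel": [0, 0, 0.1], "roll": 0, "fingers": 0}, {"travel": [0, 0, 0.1], "roll": 0, "fingers": 0}, {"travel": [0, 0, 0.1], "roll": 0, "fingers": 0}]'

```text
time: 5.2
ee_pos: [0.6094, -0.1093, 0.0809]
orientation: [179.7, -0.4, 25.9]
wrist_force: [-5.4, 0.6, 13.3]
grip_width: 0.0005
```

```bash
python3 d.py
```

```text
5.2 [ 609.41 -109.28   80.92] [179.66  -0.4   25.91] [-5.4   0.55 13.31] tip z 55.91893959210043
1 [ 608.54 -108.76] to hover(95)/cm [-0.05 -0.08 -1.41]
2 [620.06 -60.95] to hover(95)/cm [ 3.08 -3.87 -1.41]
3 [606.13 -13.79] to hover(95)/cm [ 3.89 -8.72 -1.43]
4 [570.49  20.09] to hover(95)/cm [  2.16 -13.33  -1.47]
5 [522.68  31.61] to hover(95)/cm [ -1.64 -16.45  -1.52]
```

Request:
carry_out --moves '[{"travel": [0, 0, -0.8], "roll": 0, "fingers": 0}, {"travel": [0, 0, -0.7], "roll": 0, "fingers": 0}, {"travel": [1.0, -1.2, 0], "roll": 0, "fingers": 0}, {"travel": [1.0, -1.2, 0], "roll": 0, "fingers": 0}, {"travel": [1.0, -1.2, 0], "roll": 0, "fingers": 0}, {"travel": [0, 0, 0], "roll": 0, "fingers": 0}, {"travel": [0, 0, 0], "roll": 0, "fingers": 0}, {"travel": [0, 0, 0], "roll": 0, "fingers": 0}, {"travel": [0, 0, 0], "roll": 0, "fingers": 0}, {"travel": [0, 0, 0], "roll": 0, "fingers": 0}]'

```text
time: 6.2
ee_pos: [0.6213, -0.0578, 0.0957]
orientation: [179.7, -0.4, 26.0]
wrist_force: [0.4, -0.8, -0.5]
grip_width: 0.0005
```

```bash
python3 d.py
```

```text
6.2 [621.34 -57.82  95.7 ] [179.73  -0.37  26.04] [ 0.37 -0.77 -0.53] tip z 70.70465191472415
1 [ 608.54 -108.76] to hover(95)/cm [-3.39  4.01  0.07]
2 [620.06 -60.95] to hover(95)/cm [-0.25  0.22  0.07]
3 [606.13 -13.79] to hover(95)/cm [ 0.57 -4.62  0.05]
4 [570.49  20.09] to hover(95)/cm [-1.15 -9.23  0.02]
5 [522.68  31.61] to hover(95)/cm [ -4.94 -12.37  -0.02]
```

Request:
carry_out --moves '[{"travel": [-0.2, 0.2, 0.3], "roll": 0, "fingers": 0}, {"travel": [0, 0, 0.3], "roll": 0, "fingers": 0}, {"travel": [0, 0, 0.2], "roll": 0, "fingers": 0}, {"travel": [0, 0, 0.2], "roll": 0, "fingers": 0}, {"travel": [0, 0, 0.2], "roll": 0, "fingers": 0}, {"travel": [0, 0, 0.1], "roll": 0, "fingers": 0}, {"travel": [0, 0, 0.1], "roll": 0, "fingers": 0}, {"travel": [0, 0, 0.1], "roll": 0, "fingers": 0}, {"travel": [0, 0, 0.1], "roll": 0, "fingers": 0}, {"travel": [0, 0, 0.1], "roll": 0, "fingers": 0}]'

```text
time: 7.2
ee_pos: [0.6204, -0.0626, 0.0809]
orientation: [179.6, -0.4, 25.9]
wrist_force: [-4.9, 0.2, 12.9]
grip_width: 0.0006
```

```bash
python3 d.py
```

```text
7.2 [620.36 -62.62  80.93] [179.64  -0.39  25.9 ] [-4.91  0.18 12.9 ] tip z 55.930007189432274
1 [ 608.54 -108.76] to hover(95)/cm [-3.07  3.64 -1.41]
2 [620.06 -60.95] to hover(95)/cm [ 0.06 -0.15 -1.41]
3 [606.13 -13.79] to hover(95)/cm [ 0.86 -5.01 -1.43]
4 [570.49  20.09] to hover(95)/cm [-0.86 -9.61 -1.47]
5 [522.68  31.61] to hover(95)/cm [ -4.66 -12.73  -1.52]
```

Seated, like S1. Next is S3: shift (0.86, -5.0), scaled down for the overshoot seen so far.

Request:
carry_out --moves '[{"travel": [0, 0, -0.8], "roll": 0, "fingers": 0}, {"travel": [0, 0, -0.7], "roll": 0, "fingers": 0}, {"travel": [0.3, -1.5, 0], "roll": 0, "fingers": 0}, {"travel": [0.3, -1.5, 0], "roll": 0, "fingers": 0}, {"travel": [0.2, -1.5, 0], "roll": 0, "fingers": 0}, {"travel": [0, 0, 0], "roll": 0, "fingers": 0}, {"travel": [0, 0, 0], "roll": 0, "fingers": 0}, {"travel": [0, 0, 0], "roll": 0, "fingers": 0}, {"travel": [0, 0, 0], "roll": 0, "fingers": 0}, {"travel": [0, 0, 0], "roll": 0, "fingers": 0}]'

```text
time: 8.2
ee_pos: [0.6061, -0.013, 0.0958]
orientation: [179.7, -0.4, 26.0]
wrist_force: [-0.2, -0.4, -0.3]
grip_width: 0.0009
```

```bash
python3 d.py
```

```text
8.2 [606.11 -13.04  95.82] [179.68  -0.36  26.04] [-0.24 -0.39 -0.29] tip z 70.8220126799498
1 [ 608.54 -108.76] to hover(95)/cm [-3.98  8.71  0.11]
2 [620.06 -60.95] to hover(95)/cm [-0.85  4.92  0.1 ]
3 [606.13 -13.79] to hover(95)/cm [-0.03  0.07  0.08]
4 [570.49  20.09] to hover(95)/cm [-1.75 -4.54  0.05]
5 [522.68  31.61] to hover(95)/cm [-5.54 -7.67  0.  ]
```

Request:
carry_out --moves '[{"travel": [0, 0, 0.3], "roll": 0, "fingers": 0}, {"travel": [0, 0, 0.3], "roll": 0, "fingers": 0}, {"travel": [0, 0, 0.2], "roll": 0, "fingers": 0}, {"travel": [0, 0, 0.2], "roll": 0, "fingers": 0}, {"travel": [0, 0, 0.2], "roll": 0, "fingers": 0}, {"travel": [0, 0, 0.1], "roll": 0, "fingers": 0}, {"travel": [0, 0, 0.1], "roll": 0, "fingers": 0}, {"travel": [0, 0, 0.1], "roll": 0, "fingers": 0}, {"travel": [0, 0, 0.1], "roll": 0, "fingers": 0}, {"travel": [0, 0, 0.1], "roll": 0, "fingers": 0}]'

```text
time: 9.2
ee_pos: [0.6066, -0.0145, 0.0809]
orientation: [179.6, -0.4, 25.9]
wrist_force: [-4.6, -0.4, 12.1]
grip_width: 0.0006
```

```bash
python3 d.py
```

```text
9.2 [606.6  -14.48  80.91] [179.61  -0.4   25.91] [-4.62 -0.44 12.06] tip z 55.91336630200685
1 [ 608.54 -108.76] to hover(95)/cm [-3.93  8.58 -1.38]
2 [620.06 -60.95] to hover(95)/cm [-0.81  4.78 -1.38]
3 [606.13 -13.79] to hover(95)/cm [-0.   -0.07 -1.41]
4 [570.49  20.09] to hover(95)/cm [-1.73 -4.68 -1.45]
5 [522.68  31.61] to hover(95)/cm [-5.52 -7.8  -1.5 ]
```

Request:
carry_out --moves '[{"travel": [0, 0, -0.8], "roll": 0, "fingers": 0}, {"travel": [0, 0, -0.7], "roll": 0, "fingers": 0}, {"travel": [-0.5, -1.4, 0], "roll": 0, "fingers": 0}, {"travel": [-0.5, -1.4, 0], "roll": 0, "fingers": 0}, {"travel": [-0.5, -1.4, 0], "roll": 0, "fingers": 0}, {"travel": [0, 0, 0], "roll": 0, "fingers": 0}, {"travel": [0, 0, 0], "roll": 0, "fingers": 0}, {"travel": [0, 0, 0], "roll": 0, "fingers": 0}, {"travel": [0, 0, 0], "roll": 0, "fingers": 0}, {"travel": [0, 0, 0], "roll": 0, "fingers": 0}]'

```text
time: 10.2
ee_pos: [0.5709, 0.0204, 0.0958]
orientation: [179.6, -0.4, 26.0]
wrist_force: [0.7, 0.2, -1.0]
grip_width: 0.0008
```

```bash
python3 d.py
```

```text
10.2 [570.93  20.41  95.84] [179.63  -0.37  26.01] [ 0.69  0.16 -1.02] tip z 70.84174945109321
1 [ 608.54 -108.76] to hover(95)/cm [-2.28 13.26  0.15]
2 [620.06 -60.95] to hover(95)/cm [0.85 9.47 0.15]
3 [606.13 -13.79] to hover(95)/cm [1.66 4.62 0.12]
4 [570.49  20.09] to hover(95)/cm [-0.05  0.01  0.08]
5 [522.68  31.61] to hover(95)/cm [-3.85 -3.12  0.04]
```

Request:
carry_out --moves '[{"travel": [0, 0, 0.3], "roll": 0, "fingers": 0}, {"travel": [0, 0, 0.3], "roll": 0, "fingers": 0}, {"travel": [0, 0, 0.2], "roll": 0, "fingers": 0}, {"travel": [0, 0, 0.2], "roll": 0, "fingers": 0}, {"travel": [0, 0, 0.2], "roll": 0, "fingers": 0}, {"travel": [0, 0, 0.1], "roll": 0, "fingers": 0}, {"travel": [0, 0, 0.1], "roll": 0, "fingers": 0}, {"travel": [0, 0, 0.1], "roll": 0, "fingers": 0}, {"travel": [0, 0, 0.1], "roll": 0, "fingers": 0}, {"travel": [0, 0, 0.1], "roll": 0, "fingers": 0}]'

```text
time: 11.2
ee_pos: [0.5718, 0.0195, 0.0809]
orientation: [179.6, -0.4, 25.9]
wrist_force: [-4.5, 0.3, 14.6]
grip_width: 0.0008
```

```bash
python3 d.py
```

```text
11.2 [571.77  19.49  80.88] [179.57  -0.43  25.91] [-4.48  0.25 14.65] tip z 55.883912318905956
1 [ 608.54 -108.76] to hover(95)/cm [-2.29 13.15 -1.33]
2 [620.06 -60.95] to hover(95)/cm [ 0.84  9.36 -1.33]
3 [606.13 -13.79] to hover(95)/cm [ 1.65  4.51 -1.37]
4 [570.49  20.09] to hover(95)/cm [-0.08 -0.1  -1.41]
5 [522.68  31.61] to hover(95)/cm [-3.88 -3.22 -1.47]
```

Request:
carry_out --moves '[{"travel": [0, 0, -0.8], "roll": 0, "fingers": 0}, {"travel": [0, 0, -0.7], "roll": 0, "fingers": 0}, {"travel": [-1.2, -1.0, 0], "roll": 0, "fingers": 0}, {"travel": [-1.2, -1.0, 0], "roll": 0, "fingers": 0}, {"travel": [-1.2, -0.9, 0], "roll": 0, "fingers": 0}, {"travel": [0, 0, 0], "roll": 0, "fingers": 0}, {"travel": [0, 0, 0], "roll": 0, "fingers": 0}, {"travel": [0, 0, 0], "roll": 0, "fingers": 0}, {"travel": [0, 0, 0], "roll": 0, "fingers": 0}, {"travel": [0, 0, 0], "roll": 0, "fingers": 0}]'

```text
time: 12.2
ee_pos: [0.5293, 0.0295, 0.0984]
orientation: [179.4, -0.7, 25.8]
wrist_force: [-0.1, 0.8, -0.4]
grip_width: 0.0008
```

```bash
python3 d.py
```

```text
12.2 [529.35  29.49  98.38] [179.44  -0.72  25.84] [-0.07  0.79 -0.41] tip z 73.37796633230235
1 [ 608.54 -108.76] to hover(95)/cm [ 1.1  15.89  0.51]
2 [620.06 -60.95] to hover(95)/cm [ 4.22 12.09  0.51]
3 [606.13 -13.79] to hover(95)/cm [5.02 7.24 0.47]
4 [570.49  20.09] to hover(95)/cm [3.29 2.64 0.4 ]
5 [522.68  31.61] to hover(95)/cm [-0.51 -0.48  0.33]
```

Request:
carry_out --moves '[{"travel": [-0.5, -0.4, 0], "roll": 0, "fingers": 0}, {"travel": [0, 0, 0], "roll": 0, "fingers": 0}, {"travel": [0, 0, 0.3], "roll": 0, "fingers": 0}, {"travel": [0, 0, 0.2], "roll": 0, "fingers": 0}, {"travel": [0, 0, 0], "roll": 0, "fingers": 0}, {"travel": [0, 0, 0], "roll": 0, "fingers": 0}, {"travel": [0, 0, 0], "roll": 0, "fingers": 0}, {"travel": [0, 0, 0], "roll": 0, "fingers": 0}, {"travel": [0, 0, 0], "roll": 0, "fingers": 0}, {"travel": [0, 0, 0], "roll": 0, "fingers": 0}]'

```text
time: 13.2
ee_pos: [0.5231, 0.0308, 0.0925]
orientation: [179.4, -0.7, 25.8]
wrist_force: [-0.9, 0.0, -0.3]
grip_width: 0.0007
```

```bash
python3 d.py
```

```text
13.2 [523.14  30.84  92.53] [179.45  -0.71  25.81] [-0.91  0.01 -0.31] tip z 67.53382705675827
1 [ 608.54 -108.76] to hover(95)/cm [ 1.61 16.29 -0.07]
2 [620.06 -60.95] to hover(95)/cm [ 4.73 12.48 -0.07]
3 [606.13 -13.79] to hover(95)/cm [ 5.53  7.63 -0.1 ]
4 [570.49  20.09] to hover(95)/cm [ 3.8   3.03 -0.17]
5 [522.68  31.61] to hover(95)/cm [-0.   -0.09 -0.25]
```

Request:
carry_out --moves '[{"travel": [0, -0.1, 0.3], "roll": 0, "fingers": 0}, {"travel": [0, 0, 0.2], "roll": 0, "fingers": 0}, {"travel": [0, 0, 0.2], "roll": 0, "fingers": 0}, {"travel": [0, 0, 0.2], "roll": 0, "fingers": 0}, {"travel": [0, 0, 0.1], "roll": 0, "fingers": 0}, {"travel": [0, 0, 0.1], "roll": 0, "fingers": 0}, {"travel": [0, 0, 0.1], "roll": 0, "fingers": 0}, {"travel": [0, 0, 0.1], "roll": 0, "fingers": 0}, {"travel": [0, 0, 0.1], "roll": 0, "fingers": 0}, {"travel": [0, 0, 0.1], "roll": 0, "fingers": 0}]'

```text
time: 14.2
ee_pos: [0.5232, 0.0318, 0.0808]
orientation: [179.4, -0.8, 25.8]
wrist_force: [-5.3, -0.5, 16.4]
grip_width: 0.0003
```

```bash
python3 d.py
```

```text
14.2 [523.15  31.78  80.81] [179.37  -0.79  25.8 ] [-5.31 -0.52 16.42] tip z 55.81318903465237
1 [ 608.54 -108.76] to hover(95)/cm [ 1.59 16.38 -1.22]
2 [620.06 -60.95] to hover(95)/cm [ 4.71 12.58 -1.22]
3 [606.13 -13.79] to hover(95)/cm [ 5.51  7.73 -1.26]
4 [570.49  20.09] to hover(95)/cm [ 3.77  3.13 -1.33]
5 [522.68  31.61] to hover(95)/cm [-0.03  0.01 -1.42]
```

All five stopped at the seated height. I'll lift clear, back off and check.

Request:
carry_out --moves '[{"travel": [0, 0, -0.8], "roll": 0, "fingers": 0}, {"travel": [0, 0, -1.5], "roll": 0, "fingers": 0}, {"travel": [0, 0, -2.5], "roll": 0, "fingers": 0}, {"travel": [0, 0, -3], "roll": 0, "fingers": 0}, {"travel": [-2, 0, -3], "roll": 0, "fingers": 0}, {"travel": [-2, 0, -2], "roll": 0, "fingers": 0}, {"travel": [-2, 0, 0], "roll": 0, "fingers": 0}, {"travel": [0, 0, 0], "roll": 0, "fingers": 0}, {"travel": [0, 0, 0], "roll": 0, "fingers": 0}, {"travel": [0, 0, 0], "roll": 0, "fingers": 0}]'

```text
time: 15.2
ee_pos: [0.4658, 0.0061, 0.2143]
orientation: [179.4, -0.9, 25.9]
wrist_force: [1.4, -0.8, -0.3]
grip_width: 0.0006
```

```bash
python3 - <<'E'
from h import *
np.set_printoptions(precision=4,suppress=True)
for n in("wrist","scene"):
    i=ctrl.camera_info(n); im=ctrl.get_image(n); cv2.imwrite(f"pics/{n}_end.png",im[:,:,::-1])
    for k,z in(("red",.051),("blue",.022)):
        for c,a,w in blobs(im,k,8):
            p=plane(n,c,i,z)[0]
            if .3<p[0]<.8 and abs(p[1])<.3: print(n,k,c,a,w,p)
s=ctrl.read_state();print(s["time"],s["ee_pos"],s["wrist_force"])
b,e=[cv2.imread(f"pics/{f}.png")[165:265,165:320] for f in("scene0","scene_end")]
cv2.imwrite("pics/cmp.png",cv2.resize(np.hstack([b,e]),(775,250),interpolation=cv2.INTER_CUBIC))
E
```

```text
wrist red [334.5089  75.639 ] 615 [28 28] [ 0.6052 -0.0124  0.051 ]
wrist red [377.9613  87.0552] 543 [26 27] [ 0.6189 -0.0591  0.051 ]
wrist red [289.553   90.2928] 642 [28 29] [0.5697 0.0213 0.051 ]
wrist red [465.6801  95.6433] 869 [31 36] [ 0.6763 -0.1656  0.051 ]
wrist red [446.5    81.125] 8 [8 2] [ 0.6745 -0.1324  0.051 ]
wrist red [181.0222 107.6318] 1396 [43 42] [0.508 0.112 0.051]
wrist red [408.2759 118.865 ] 511 [25 27] [ 0.6076 -0.1068  0.051 ]
wrist red [258.2264 127.6792] 667 [30 29] [0.5221 0.0326 0.051 ]
wrist blue [406.6148 144.1481] 135 [12 15] [ 0.5874 -0.134   0.022 ]
scene red [275.5065 178.1169] 154 [16 11] [0.5034 0.1151 0.051 ]
scene red [251.6571 188.0143] 70 [12  7] [0.5228 0.0334 0.051 ]
scene red [255.1639 197.9016] 61 [11  7] [0.5721 0.0203 0.051 ]
scene red [249.1765 208.0294] 68 [11  7] [ 0.6079 -0.0128  0.051 ]
scene red [233.2794 215.8824] 68 [11  8] [ 0.6219 -0.0606  0.051 ]
scene red [212.7273 218.5844] 77 [12  8] [ 0.6106 -0.108   0.051 ]
scene red [197.9648 240.2539] 256 [21 16] [ 0.6739 -0.165   0.051 ]
scene blue [200.3529 225.9412] 17 [6 3] [ 0.586  -0.1329  0.022 ]
15.3 [0.4659 0.0062 0.2142] [-0.244   0.3489  0.5516]
```

View pics/cmp.png

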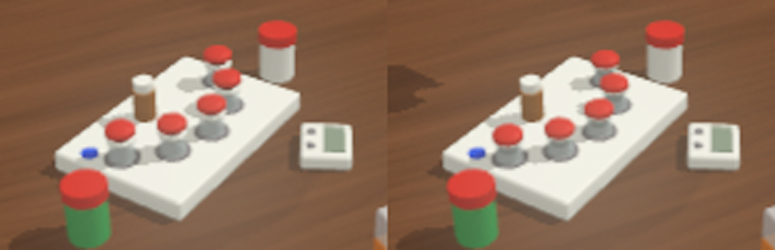

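View pics/wrist_end.png

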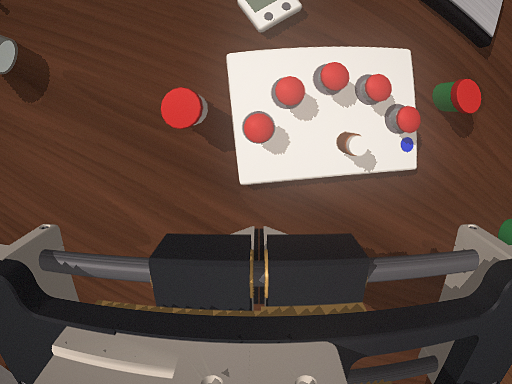

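The before/after crops show all five stoppers lower by 1.7–2.1 px, which is about 5–6 mm, and nothing else has moved. I'm handing in.

```bash
python3 -c "
from station import ctrl
print(ctrl.finish_job())"
```

```text
the job is handed in; nothing more can be done
None
```

I pressed all five stoppers down in one low pass, starting at the blue-disc end. The fingers were shut, and I read about 7–9 mm of clearance above the unpressed stoppers between presses, well under the 5 cm limit. The job was handed in at about 15.3 s of the 48 s allowed.

- **Seating:** each press ended with the fingertips at 55.8–55.9 mm, against 56 mm for a fully seated stopper. Force readings at the end of each press were 12–16 N vertical and about 5 N sideways. That is above the 3 N fit because each stopper was pressed onto its hard stop.
- **Pictures afterwards:** in the scene view all five red heads sit 1.7–2.1 px lower than before. I take that as about 5–6 mm, as expected from a start of 0–1 mm.
- **Other things:** the jar caps and the blue disc gave the same pixel positions before and after. The spare vial and timer looked unmoved in the before/after crops. I did not measure the beaker and spray bottle, but the arm did not go near them while low.
- **Small disagreements:** the cameras differed by 2–4 mm on stopper positions, so I used the wrist-view fit, which had residuals under 1 mm. Stopper 5 needed a small correction before pressing because the move to it stopped about 7 mm short.

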